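# Swipe the shaker's touch bar up to the limit pointer

### The job

Set the shaker's speed by hand: with the fingers shut and pointing straight down, touch the curved bar on top of the shaker at its narrow end and run the fingertips along it, lightly pressing it down all the way, to the place the pointer shows, no further, and finish there, still holding the bar lightly pressed. Do not turn the pointer, push the shaker about or lift it, and leave the other things on the bench as they stand.

Things in the scene. Friction and masses are not known exactly. Their poses are not given: they have to be found in the camera images.
- shaker: Loose 3 kg shaker: blue box, white top panel 52 mm above the bench. Origin on the bench under the axis of its round platform (88 mm across, top 90 mm up, a jar on it); the box runs x -150 mm (front, facing the robot at yaw 0) to +120, y -150 to +150; z up. Yaw within 20 deg of 0.
- touch_bar: Grey flat-topped stiff bar on the panel's front part, an arc of 110 mm radius about the platform's axis; sinks straight down wherever pressed. Origin: on that axis, level with the bar's top (64 mm up, 12 over the panel); axes as the shaker's. Centre line at angle a: (-110 cos a, -110 sin a, 0) mm, from a = -75 deg (left, +y; 14 mm wide) to +75 (right; 36 mm wide).
- bar_press (a joint): How far the touch bar is pressed down, m: 0 released, 0.008 at its stop. A spring of 0.8 N/mm lifts it: about 2.5 N at 3 mm, 6.5 N at 8 mm, then it is rigid. It counts as pressed beyond about 1 mm; more than 15 N is too hard.
- bar_start (a point): Point on the centre line of the bar's top near its narrow end (a = -67 deg, 15 mm from the end): the swipe begins here.
- bar_a (a point): Point on the bar's top centre line at a = -45 deg, on the way.
- bar_b (a point): Point on the bar's top centre line at a = -23 deg, on the way.
- bar_c (a point): Point on the bar's top centre line at a = -1 deg, on the way.
- pointer (a joint): Angle a of the dark steel limit pointer, rad, on the same scale as the bar's a: 0 towards the shaker's front (-x), growing to the right (-y; anticlockwise from above). It lies on the white panel (4 mm high), from the disc under the platform out to 87 mm from the axis, just short of the bar. Set between 0.6 and 1.1; turns if pushed.
- pointer_mark (a point): The place the pointer shows: on the bar's centre line (110 mm from the axis) in line with the pointer, at the unpressed bar's top. The swipe ends here. Its axes turn with the pointer: -x outward, -y onward along the bar. Where the fingers are is judged, from above, by the middle between the finger pads (TCP).
- before_mark (a point): Point on the bar's top centre line 18 deg (35 mm) before pointer_mark, on the way.
- jar: Sample jar with red lid, 48 mm across, 45 mm high, loose on the shaker's platform. Origin under its base. Leave it.
- vial: Small glass vial, 26 mm across, 45 mm high, loose on the shaker's back left corner. Leave it.
- weight: Brass weight, 28 mm across, 22 mm high, loose on the shaker's back right corner. Leave it.
- cup1: Specimen jar with red lid, 60 mm across, 70 mm high, right of the shaker. Leave it.
- cup2: Another such specimen jar, right of the shaker. Leave it.
- amber1: Amber bottle with red cap, 92 mm across, 220 mm high, left or right of the shaker. Leave it.
- amber2: Amber bottle with blue cap, 92 mm across, 220 mm high, left or right of the shaker. Leave it.
- marker: Marker pen, 135 x 12 x 12 mm, lying left of the shaker. Leave it.

How it is judged:
On the way, in this order (a step that is already met when the one before it is completed fails the run):
1. the fingertips press the bar at its narrow end (horizontal distance between the grasp point and bar_start below 0.015 m and value of joint bar_press above 0.0007 m and contact force between the fingers and touch_bar above 0.1 N), for 0.15 s.
2. they press it about a fifth of the way along (horizontal distance between the grasp point and bar_a below 0.015 m and value of joint bar_press above 0.0007 m and contact force between the fingers and touch_bar above 0.1 N), for 0.05 s.
3. they press it about a third of the way along (horizontal distance between the grasp point and bar_b below 0.015 m and value of joint bar_press above 0.0007 m and contact force between the fingers and touch_bar above 0.1 N), for 0.05 s.
4. they press it about half way along (horizontal distance between the grasp point and bar_c below 0.015 m and value of joint bar_press above 0.0007 m and contact force between the fingers and touch_bar above 0.1 N), for 0.05 s.
5. they press it shortly before the pointer (horizontal distance between the grasp point and before_mark below 0.015 m and value of joint bar_press above 0.0007 m and contact force between the fingers and touch_bar above 0.1 N), for 0.05 s.
6. they press it where the pointer shows (horizontal distance between the grasp point and pointer_mark below 0.015 m and value of joint bar_press above 0.0007 m and contact force between the fingers and touch_bar above 0.1 N), for 0.1 s.
At the end, for the whole second after the job is handed in: The fingertips rest on the bar, the middle between the pads within 13 mm (seen from above) of the place the pointer shows, the bar pressed at least 0.7 mm by 0.3 to 12 N; the pointer and the shaker are within 12 mm, and the other things within 15 mm, of where they stood (horizontal distance between the grasp point and pointer_mark below 0.013 m and value of joint bar_press above 0.0007 m and contact force between the fingers and touch_bar between 0.3 and 12 N and distance of each of pointer_mark, shaker from where it was at the start of the episode below 0.012 m and height (world z) of shaker below 0.006 m and distance of each of jar, vial, weight, cup1, cup2, amber1, amber2, marker from where it was at the start of the episode below 0.015 m); the arm keeps its last pose, push and grip.
It fails at once if the bar is pressed harder than 15 N (contact force between the fingers and touch_bar above 15 N).
It fails at once if the bar is pressed more than 20 mm beyond the pointer's place (y of the grasp point in the frame of pointer_mark below -0.02 m and value of joint bar_press above 0.0007 m and contact force between the fingers and touch_bar above 0.1 N).
It fails at once if the pointer is turned (its mark moves 12 mm) (distance of pointer_mark from where it was at the start of the episode above 0.012 m).
It fails at once if the shaker is pushed 12 mm, lifted or tipped (distance of shaker from where it was at the start of the episode above 0.012 m or height (world z) of shaker above 0.006 m or angle between shaker's own z axis and vertical above 0.06 rad).
It fails at once if another thing is moved 15 mm, lifted or knocked over (distance of any of jar, vial, weight, cup1, cup2, amber1, amber2, marker from where it was at the start of the episode above 0.015 m or angle between any of jar, vial, weight, cup1, cup2, amber1, amber2, marker's own z axis and vertical above 0.3 rad).
It also fails if it takes over 42 s, if anything falls off the work surface, if the arm or the gripper's body presses on something with over 40 N, if the wrist force passes 120 N, or if a joint passes its speed limit or range.

### The arm

A 6-joint arm with a two-finger parallel gripper is mounted at the origin on the work surface. World frame = base frame: x ahead of the robot, y to its left, z up, the work surface at z = 0. Lengths are in m, angles in rad, forces in N, time in s.
With the tool pointing down it reaches from about 0.275 to 0.825 m from the base axis. Payload 4.9 kg.
Tool frame: the origin (TCP) lies between the finger pads, 19 mm behind the fingertips; this is the grasp point; z points along the fingers, y is the line along which they close (so a half turn about z gives the same grasp; the last joint's range is limited). The gripper opens to 85 mm and grips with 20 to 120 N. Pads are 22 mm wide; open, the fingers measure 114 mm over their backs; the gripper's body (76 mm by 85 mm) begins 54 mm behind the grasp point. The pads swing forward as they close: fully open they stand 13 mm farther back than shut.
Start: joints at [-1.263, 0.326, -0.193, 1.052, 0, 1.437], TCP at [0.235, -0.497, 0.25] pointing down, gripper open.
Joint ranges: [-2.65, 2.65], [-0.97, 1.79], [-1.3, 1.35], [-1.93, 2.1], [-1.47, 1.37], [-3.14, 3.14]. Speed limits (rad/s): [2.57, 2.57, 3.14, 3.14, 3.14, 3.14].

### API

Orientations are given as a rotation vector (axis times angle).
In Python, from workcell import bot gives the robot as it stands.
- The arm moves only by the tool step_arm, never from a script. Its argument "targets" is text: rows parted by semicolons, each of 6 numbers parted by spaces: the shift along the tool's x, y, z scaled (see below), then the turn, a rotation vector about the tool's x, y, z scaled (see below). In form: x y z ax ay az; .... A call has 1 to 10 rows; each row is the pose to reach, as a shift and turn from the pose commanded when the call began, along the tool's axes at that moment, turning the shorter way round; what a row does not reach only later rows make up. The controller multiplies each number of a shift by 0.5 m and each number of a turn by 180 degrees. A row lasts 1/8 s, in which the tool goes at most 62.5 mm and 10.7 degrees, less where a joint would pass 70% of its speed; a pose out of reach is approached as far as the arm can. A call with a number of a shift or a turn outside -1 to 1 is refused whole. A call with a gripper value outside its range is refused whole. "gripper" is the opening, from 0 (shut) to 1 (fully open), set as the call begins (left out, the last holds). The fingers move at their own pace and stop on an object; the grip force is fixed at half the most. Time passes only in rows, so rows that repeat a pose let the fingers close. It gives the time, the measured TCP pose, the force, the opening and the grip force at its end, in the units of the state.
- bot.read_state(): the state, without advancing time (a new reading comes with each control period).
- bot.capture(name): name is "side" or "top"; returns a dict with "image" (420x560x3 uint8, blue, green, red), "depth" (420x560 float32, m along the optical axis (not along the pixel's ray), 0 where there is no reading), "mtx" (3x3 intrinsics, pixels), "k1" (the pictures are not rectified: a ray, as slopes to the right and down, at radius r is drawn at 1 + k1 r^2 times it, then the intrinsics apply), "cam_to_world" (4x4, takes a point from camera to world coordinates). Camera axes: x right, y down, z forward; pixel columns grow to the right and rows downward; lengths in m; the calibration is good to about 2 mm. A picture is of the moment at which its call begins.
- bot.finish_job(): hands the job in; it is judged then, once.
The state is a dict: "t": time; "q": joint angles; "joint_velocities": joint speeds; "joint_efforts": joint torques, N m; "ee_pos": TCP position; "eef_rot": TCP orientation; "ft_force": force on the tool from outside, world axes, zero at the start; "wrist_torque": the same for the moment, N m; "opening": finger opening in m; "finger_force": force on a finger pad.
Only numpy, scipy, OpenCV 4.12 (cv2) and the standard library are available. Lean on these libraries where they do the work, as an engineer would, in place of code of your own. Each camera call takes 0.05 s, during which the arm holds its last target. There are 200 camera calls.

## Working session

There is one attempt and no reset: what is moved stays moved. The work goes in short steps, Python scripts to look and compute and a tool call to move; the robot and the scene stay as the last step left them, time stands still between calls to the robot, and variables do not carry over. Pictures are saved under pics/ and viewed, at most 10 in all, crops included, and the job is handed in when it is done.

Besides the shell and the picture viewer there is one more tool, called after "Emit:" by a JSON object that holds its "fn" and its "kwargs", one argument or row to a line. step_arm: Moves the arm, as the interface text tells. Shifts and turns lie within -1 to 1; 1 stands for 0.5 m of shift or 180 degrees of turn. Its arguments: {"type":"object","properties":{"targets":{"type":"string"},"gripper":{"type":"number"}},"required":["targets"]}

```bash
mkdir -p pics
cat > h.py <<'E'
import numpy as np, cv2
from workcell import bot
def world(c,u,v,z=None):
    # pixel -> world, by depth or by plane z
    m=c["mtx"]; d=np.array([(u-m[0,2])/m[0,0],(v-m[1,2])/m[1,1]]); s=d.copy()
    for _ in range(20): s=d/(1+c["k1"]*(s@s))
    T=c["cam_to_world"]; r=np.array([*s,1.])
    k=c["depth"][int(round(v)),int(round(u))] if z is None else (z-T[2,3])/(T[:3,:3]@r)[2]
    return T[:3,:3]@(r*k)+T[:3,3]
E
python3 - <<'E'
from h import *
import pickle
c={n:bot.capture(n) for n in("top","side")}
pickle.dump(c,open("c0.pkl","wb"))
for n in c: cv2.imwrite(f"pics/{n}0.png",c[n]["image"]); print(n,c[n]["mtx"].tolist(),c[n]["k1"],c[n]["cam_to_world"].round(3).tolist())
s=bot.read_state();print(s)
E
```

```text
top [[430.76896895791225, 0.0, 277.7607832940835], [0.0, 430.76896895791225, 212.80038407026066], [0.0, 0.0, 1.0]] -0.10809286597564229 [[0.028, -0.991, 0.132, 0.4], [-1.0, -0.029, -0.01, 0.001], [0.013, -0.132, -0.991, 1.409], [0.0, 0.0, 0.0, 1.0]]
side [[439.459097258766, 0.0, 276.3986765023076], [0.0, 439.459097258766, 216.77938683997237], [0.0, 0.0, 1.0]] 0.02430547838560082 [[-0.995, -0.065, 0.069, 0.47], [-0.092, 0.493, -0.865, 1.039], [0.023, -0.867, -0.497, 0.68], [0.0, 0.0, 0.0, 1.0]]
{'t': 0.1, 'q': array([-1.26322948e+00,  3.26877002e-01, -1.93473869e-01,  1.05198853e+00,
        2.66162980e-05,  1.43663347e+00]), 'joint_velocities': array([-0.00169421, -0.00247352,  0.00193954, -0.00129509, -0.00055311,
        0.00056765]), 'joint_efforts': array([ 8.12961662e-04, -4.44237685e+01,  2.63039106e+01,  7.84402684e-03,
       -9.75876378e-05, -8.07663014e-06]), 'ee_pos': array([ 0.23501575, -0.49672758,  0.24927997]), 'eef_rot': array([-3.06377600e+00, -6.87902526e-01,  1.68156221e-04]), 'ft_force': array([ 0.73456259, -0.09032521,  0.68253704]), 'wrist_torque': array([ 0.03963568, -0.04255305,  0.01057952]), 'finger_force': 0.0, 'opening': 0.08539666470053983}
```

View pics/top0.png

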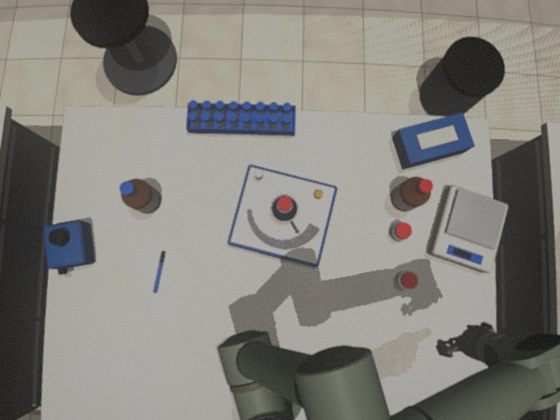

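View pics/side0.png

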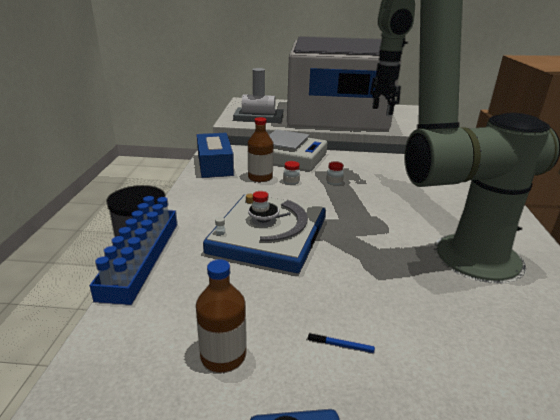

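The top view shows the shaker centred near (284,215), with corners near (250,166), (337,186), (319,265) and (230,243). The pointer is near (294,226), and the bottles and jars are well clear. I'll enlarge it next.

Run:
```python
from h import *
import pickle
c=pickle.load(open("c0.pkl","rb"))
cv2.imwrite("pics/topc.png",cv2.resize(c["top"]["image"][160:270,225:345],None,fx=5,fy=5,interpolation=cv2.INTER_CUBIC))
cv2.imwrite("pics/sidec.png",cv2.resize(c["side"]["image"][180:280,195:335],None,fx=5,fy=5,interpolation=cv2.INTER_CUBIC))
```

```text
(no output)
```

View pics/topc.png

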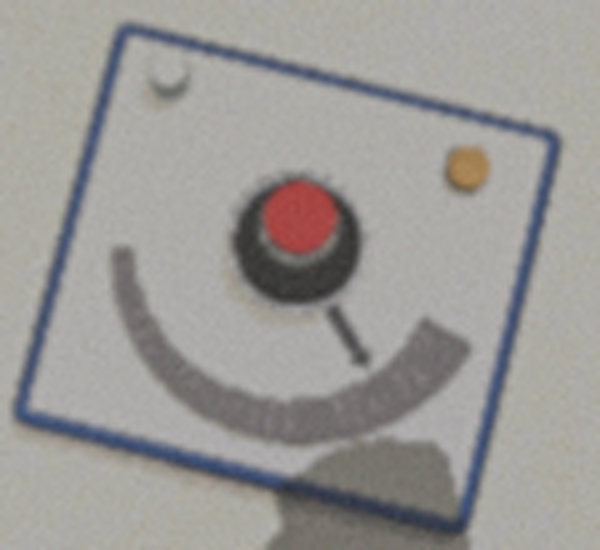

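View pics/sidec.png

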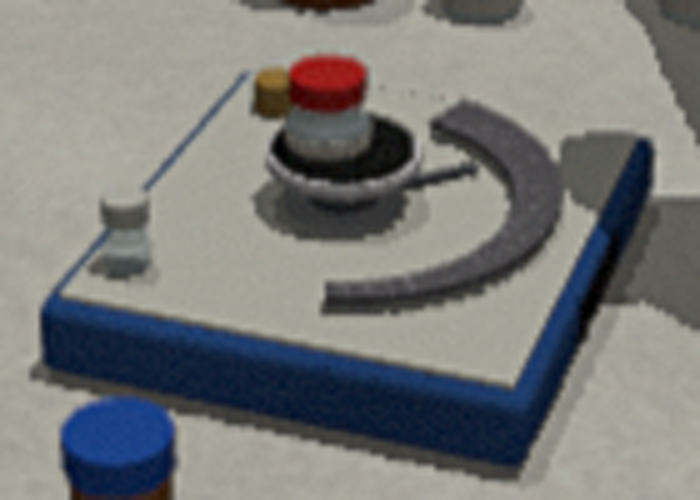

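Top crop (5x): the panel corners are at (124,25), (557,133), (462,530) and (18,415), and the platform centre is at (297,240). The bar ends are at (122,248) and (449,334), and the pointer runs (333,308) to (365,367). The side crop agrees.

Run:
```python
from h import *
import pickle
from scipy.optimize import least_squares
from scipy.spatial.transform import Rotation as R
c=pickle.load(open("c0.pkl","rb"))
t,s=c["top"],c["side"]
W=lambda x,y,z:world(t,(x+.5)/5-.5+225,(y+.5)/5-.5+160,z)
S=lambda x,y,z:world(s,(x+.5)/5-.5+195,(y+.5)/5-.5+180,z)
r75=np.radians(75)
B=lambda a,r:(-r*np.cos(a),-r*np.sin(a))
P=[((120,150),W(124,25,.052)),((120,-150),W(557,133,.052)),((-150,-150),W(462,530,.052)),((-150,150),W(18,415,.052)),
((0,0),W(297,240,.09)),(B(-r75,110),W(122,247,.064)),(B(r75,92),W(427,318,.064)),(B(r75,128),W(470,350,.064))]
Q=[((-150,150),S(515,390,.052)),(B(-r75,117),S(326,284,.064)),(B(r75,128),S(462,100,.064)),((0,0),S(343,150,.09))]
def f(p,L): 
    a=p[2];M=np.array([[np.cos(a),-np.sin(a)],[np.sin(a),np.cos(a)]])
    return np.concatenate([M@np.array(l)/1000+p[:2]-w[:2] for l,w in L])
for L in (P,Q,P+Q):
    o=least_squares(f,[.45,0,-.2],args=(L,)); print(o.x,(f(o.x,L).reshape(-1,2)*1000).round(1).tolist())
o=least_squares(f,[.45,0,-.2],args=(P,)).x
def ang(d): return np.pi+np.arctan2(d[1],d[0])-o[2]
a,b=W(333,308,.056),W(365,367,.056); a2,b2=S(410,186,.056),S(470,170,.056)
wrap=lambda x:(x+np.pi)%(2*np.pi)-np.pi
print("ptr",[wrap(ang(v)) for v in((b-a),(b[:2]-o[:2]),(a[:2]-o[:2]),(b2-a2),b2[:2]-o[:2])], np.linalg.norm(b[:2]-o[:2]))
print(R.from_rotvec(bot.read_state()["eef_rot"]).as_matrix().round(3).tolist())
for n,x,y in(("cup1",401,231),("cup2",409,281)): print(n,world(t,x,y,.07))
```

```text
[ 0.59175685 -0.03110456 -0.22406123] [[6.7, 4.8], [2.5, -6.8], [-5.3, -4.1], [-2.9, 7.2], [-1.0, -0.4], [-1.3, -0.1], [-0.6, 1.9], [2.0, -2.5]]
[ 0.59370013 -0.03355205 -0.2337752 ] [[-3.5, 5.7], [1.6, 8.5], [-0.2, -4.1], [2.0, -10.2]]
[ 0.59252561 -0.03186315 -0.22705506] [[7.8, 3.6], [2.8, -7.8], [-4.9, -4.3], [-1.6, 6.7], [-0.3, -1.2], [-0.2, -0.8], [-0.1, 1.3], [2.4, -3.0], [-5.8, 6.7], [-0.3, 10.2], [-0.6, -2.8], [0.8, -8.5]]
ptr [np.float64(0.7435971770627141), np.float64(0.7762460738598622), np.float64(0.8076933538823909), np.float64(0.8387229590635994), np.float64(0.7447516551660733)] 0.0864801806609874
[[0.904, 0.428, -0.0], [0.428, -0.904, 0.001], [0.0, -0.002, -1.0]]
cup1 [ 0.53210243 -0.40295547  0.07      ]
cup2 [ 0.3758157  -0.42788226  0.07      ]
```

```bash
cat >> h.py <<'E'
from scipy.spatial.transform import Rotation as R
O=np.array([.592,-.031]); YAW=-.225; PTR=np.degrees(.77)
def bar(deg,z): 
    a=np.radians(deg)+YAW; return np.array([*(O-.11*np.array([np.cos(a),np.sin(a)])),z])
def shifts(*pts):
    s=bot.read_state(); M=R.from_rotvec(s["eef_rot"]).as_matrix()
    print("at",s["ee_pos"].round(4),"t",s["t"],"f",s["ft_force"].round(2),"open",round(s["opening"],4))
    for p in pts: print(np.round(p,4),(M.T@(p-s["ee_pos"])/.5).round(4))
E
python3 -c "
from h import *
shifts(bar(-67,.25),bar(-67,.11))"
```

```text
at [ 0.235  -0.4967  0.2493] t 0.1 f [ 0.73 -0.09  0.68] open 0.0854
[0.5727 0.0773 0.25  ] [ 1.1013 -0.7491 -0.    ]
[0.5727 0.0773 0.11  ] [ 1.1013 -0.7487  0.28  ]
```

Emit:
{"fn": "step_arm", "kwargs": {
  "targets": "0.1 -0.07 0 0 0 0; 0.2 -0.14 0 0 0 0; 0.3 -0.2 0 0 0 0; 0.4 -0.27 0 0 0 0; 0.5 -0.34 0 0 0 0; 0.6 -0.41 0 0 0 0; 0.7 -0.48 0 0 0 0; 0.8 -0.55 0 0 0 0; 0.9 -0.62 0 0 0 0; 0.98 -0.67 0 0 0 0",
  "gripper": 0
}}

```text
t: 1.35
ee_pos: [0.5354, 0.0176, 0.2497]
eef_rot: [-3.064, -0.691, 0.001]
ft_force: [0.2, -0.7, 0.8]
opening: -0.0003
finger_force: 0.0
```

Emit:
{"fn": "step_arm", "kwargs": {
  "targets": "0.07 -0.05 0 0 0 0; 0.12 -0.08 0 0 0 0; 0.12 -0.08 0.08 0 0 0; 0.12 -0.08 0.16 0 0 0; 0.12 -0.08 0.23 0 0 0; 0.12 -0.08 0.27 0 0 0; 0.12 -0.08 0.27 0 0 0; 0.12 -0.08 0.27 0 0 0"
}}

```text
t: 2.35
ee_pos: [0.5725, 0.077, 0.1157]
eef_rot: [3.065, 0.688, 0.001]
ft_force: [-0.1, 0.0, 0.4]
opening: 0.0003
finger_force: 0.0
```

Run:
```python
from h import *
shifts(bar(-67,.11),bar(-67,.085))
print(R.from_rotvec(bot.read_state()["eef_rot"]).as_matrix().round(3).tolist(), bot.read_state()["q"].round(2))
a,b=bot.capture("top")["image"][130:270,195:345],bot.capture("side")["image"][130:270,195:345]
cv2.imwrite("pics/m1.png",cv2.resize(np.hstack([a,b]),(798,372),interpolation=cv2.INTER_CUBIC))
```

```text
at [0.5725 0.077  0.1157] t 2.35 f [-0.07  0.    0.41] open 0.0003
[0.5727 0.0773 0.11  ] [ 0.0006 -0.0005  0.0114]
[0.5727 0.0773 0.085 ] [ 0.0006 -0.0005  0.0614]
[[0.904, 0.428, 0.001], [0.428, -0.904, 0.0], [0.001, 0.0, -1.0]] [ 0.01  0.5  -0.3   0.77  0.    2.71]
```

View pics/m1.png

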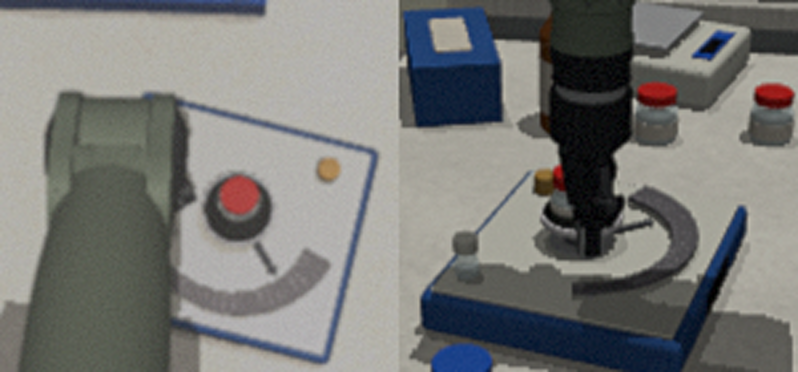

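The fingertips in the side view (592,255) are shut and above the bar's narrow end, with the shaker undisturbed. I'll descend gently.

Emit:
{"fn": "step_arm", "kwargs": {
  "targets": "0 0 0.02 0 0 0; 0 0 0.04 0 0 0; 0 0 0.05 0 0 0; 0 0 0.058 0 0 0; 0 0 0.062 0 0 0; 0 0 0.064 0 0 0; 0 0 0.064 0 0 0; 0 0 0.064 0 0 0"
}}

```text
t: 3.45
ee_pos: [0.5722, 0.0769, 0.0832]
eef_rot: [3.065, 0.688, 0.001]
ft_force: [-0.8, 0.7, 0.6]
opening: 0.0002
finger_force: 0.0
```

Emit:
{"fn": "step_arm", "kwargs": {
  "targets": "0 0 0.002 0 0 0; 0 0 0.004 0 0 0; 0 0 0.004 0 0 0; 0 0 0.004 0 0 0"
}}

```text
t: 3.95
ee_pos: [0.5722, 0.077, 0.0811]
eef_rot: [3.065, 0.688, 0.001]
ft_force: [0.5, -1.0, 1.7]
opening: 0.0002
finger_force: 0.8
```

Emit:
{"fn": "step_arm", "kwargs": {
  "targets": "0 0 0.002 0 0 0; 0 0 0.004 0 0 0; 0 0 0.004 0 0 0; 0 0 0.004 0 0 0"
}}

```text
t: 4.45
ee_pos: [0.5722, 0.077, 0.0791]
eef_rot: [3.065, 0.688, 0.001]
ft_force: [0.4, -0.2, 4.5]
opening: 0.0001
finger_force: 1.6
```

Run:
```python
from h import *
z=.079
shifts(*[bar(d,z) for d in (-67,-61,-56,-50.5,-45,-39.5,-34,-28.5,-23,-17.5,-12,-6.5,-1)])
```

```text
at [0.5722 0.077  0.0791] t 4.45 f [ 0.41 -0.25  4.48] open 0.0001
[0.5727 0.0773 0.079 ] [ 0.0011 -0.0002  0.0003]
[0.5615 0.0747 0.079 ] [-0.0214 -0.0051  0.0002]
[0.5524 0.0716 0.079 ] [-0.0404 -0.0073  0.0002]
[0.5427 0.0673 0.079 ] [-0.0615 -0.0078  0.0002]
[0.5335 0.0622 0.079 ] [-0.0826 -0.0063  0.0002]
[0.5249 0.0561 0.079 ] [-0.1034 -0.0028  0.0002]
[0.5168 0.0493 0.079 ] [-0.1238  0.0026  0.0002]
[0.5095 0.0417 0.079 ] [-0.1436  0.01    0.0002]
[0.5029 0.0335 0.079 ] [-0.1625  0.0193  0.0002]
[0.4971 0.0246 0.079 ] [-0.1805  0.0304  0.0002]
[0.4922 0.0153 0.079 ] [-0.1974  0.0431  0.0002]
[0.4882 0.0055 0.079 ] [-2.129e-01  5.730e-02  2.000e-04]
[ 0.4852 -0.0046  0.079 ] [-2.27e-01  7.30e-02  2.00e-04]
```

Emit:
{"fn": "step_arm", "kwargs": {
  "targets": "-0.01 -0.003 0 0 0 0; -0.021 -0.005 0 0 0 0; -0.031 -0.006 0 0 0 0; -0.04 -0.007 0 0 0 0; -0.051 -0.008 0 0 0 0; -0.062 -0.008 0 0 0 0; -0.072 -0.007 0 0 0 0; -0.083 -0.006 0 0 0 0; -0.083 -0.006 0 0 0 0; -0.083 -0.006 0 0 0 0"
}}

```text
t: 5.7
ee_pos: [0.5323, 0.0615, 0.0787]
eef_rot: [3.065, 0.688, -0.003]
ft_force: [-1.5, -0.1, 2.7]
opening: -0.0
finger_force: 1.8
```

Run:
```python
from h import *
z=.079
shifts(*[bar(d,z) for d in (-45,-39.5,-34,-28.5,-23,-17.5,-12,-6.5,-1)])
```

```text
at [0.5323 0.0615 0.0787] t 5.7 f [-1.52 -0.07  2.69] open -0.0
[0.5335 0.0622 0.079 ] [ 0.0028 -0.0001 -0.0006]
[0.5249 0.0561 0.079 ] [-0.018   0.0034 -0.0006]
[0.5168 0.0493 0.079 ] [-0.0384  0.0089 -0.0005]
[0.5095 0.0417 0.079 ] [-0.0582  0.0163 -0.0005]
[0.5029 0.0335 0.079 ] [-0.0771  0.0256 -0.0005]
[0.4971 0.0246 0.079 ] [-0.0951  0.0366 -0.0004]
[0.4922 0.0153 0.079 ] [-0.112   0.0494 -0.0004]
[0.4882 0.0055 0.079 ] [-0.1275  0.0636 -0.0003]
[ 0.4852 -0.0046  0.079 ] [-0.1416  0.0793 -0.0003]
```

Emit:
{"fn": "step_arm", "kwargs": {
  "targets": "-0.009 0.0015 0 0 0 0; -0.018 0.003 0 0 0 0; -0.028 0.006 0 0 0 0; -0.038 0.009 0 0 0 0; -0.048 0.012 0 0 0 0; -0.058 0.016 0 0 0 0; -0.068 0.021 0 0 0 0; -0.077 0.026 0 0 0 0; -0.077 0.026 0 0 0 0"
}}

```text
t: 6.82
ee_pos: [0.5033, 0.0331, 0.0789]
eef_rot: [3.065, 0.687, -0.002]
ft_force: [-0.1, -0.2, 3.3]
opening: -0.0
finger_force: 1.7
```

Run:
```python
from h import *
z=.079
shifts(*[bar(d,z) for d in (-23,-17.5,-12,-6.5,-1,PTR-36,PTR-27,PTR-18)])
```

```text
at [0.5033 0.0331 0.0789] t 6.825 f [-0.09 -0.2   3.34] open -0.0
[0.5029 0.0335 0.079 ] [-0.0003 -0.0011 -0.0003]
[0.4971 0.0246 0.079 ] [-0.0183  0.01   -0.0003]
[0.4922 0.0153 0.079 ] [-0.0352  0.0227 -0.0002]
[0.4882 0.0055 0.079 ] [-0.0507  0.037  -0.0002]
[ 0.4852 -0.0046  0.079 ] [-0.0648  0.0527 -0.0002]
[ 0.4824 -0.0218  0.079 ] [-0.0847  0.0815 -0.0001]
[ 0.4823 -0.0391  0.079 ] [-9.960e-02  1.126e-01 -1.000e-04]
[ 0.4849 -0.0562  0.079 ] [-1.094e-01  1.457e-01 -1.000e-04]
```

Emit:
{"fn": "step_arm", "kwargs": {
  "targets": "-0.009 0.004 0 0 0 0; -0.018 0.01 0 0 0 0; -0.027 0.016 0 0 0 0; -0.035 0.022 0 0 0 0; -0.043 0.029 0 0 0 0; -0.051 0.037 0 0 0 0; -0.058 0.045 0 0 0 0; -0.065 0.053 0 0 0 0; -0.065 0.053 0 0 0 0"
}}

```text
t: 7.95
ee_pos: [0.4856, -0.0049, 0.0789]
eef_rot: [3.064, 0.687, -0.001]
ft_force: [-0.9, -0.7, 3.0]
opening: 0.0
finger_force: 1.7
```

Run:
```python
from h import *
z=.079
shifts(*[bar(d,z) for d in (-1,PTR-40,PTR-36,PTR-32,PTR-27,PTR-22.5,PTR-18,PTR-13.5,PTR-9,PTR-4.5,PTR)])
```

```text
at [ 0.4856 -0.0049  0.0789] t 7.95 f [-0.94 -0.75  2.99] open 0.0
[ 0.4852 -0.0046  0.079 ] [-0.0004 -0.001  -0.0002]
[ 0.4833 -0.0142  0.079 ] [-0.0121  0.0148 -0.0002]
[ 0.4824 -0.0218  0.079 ] [-0.0202  0.0278 -0.0001]
[ 0.482  -0.0295  0.079 ] [-0.0275  0.0414 -0.0001]
[ 0.4823 -0.0391  0.079 ] [-0.0351  0.059  -0.0001]
[ 0.4833 -0.0477  0.079 ] [-0.0407  0.0753 -0.0001]
[ 0.4849 -0.0562  0.079 ] [-0.0449  0.0921 -0.0001]
[ 0.4872 -0.0645  0.079 ] [-0.0479  0.1091 -0.    ]
[ 0.4902 -0.0726  0.079 ] [-0.0495  0.1263 -0.    ]
[ 0.4938 -0.0805  0.079 ] [-0.0497  0.1436 -0.    ]
[ 0.4979 -0.088   0.079 ] [-0.0486  0.1608  0.    ]
```

Emit:
{"fn": "step_arm", "kwargs": {
  "targets": "-0.006 0.007 0 0 0 0; -0.012 0.015 0 0 0 0; -0.02 0.028 0 0 0 0; -0.0275 0.0415 0 0 0 0; -0.035 0.059 0 0 0 0; -0.041 0.075 0 0 0 0; -0.045 0.092 0 0 0 0; -0.045 0.092 0 0 0 0; -0.045 0.092 0 0 0 0"
}}

```text
t: 9.07
ee_pos: [0.4856, -0.0563, 0.0791]
eef_rot: [3.063, 0.687, -0.0]
ft_force: [-0.4, -1.3, 3.5]
opening: -0.0
finger_force: 1.6
```

Run:
```python
from h import *
z=.079
shifts(*[bar(d,z) for d in (PTR-18,PTR-13.5,PTR-9,PTR-4.5,PTR)])
a,b=bot.capture("top")["image"][150:280,205:345],bot.capture("side")["image"][180:280,195:335]
cv2.imwrite("pics/m2.png",np.hstack([cv2.resize(a,(400,371),interpolation=cv2.INTER_CUBIC),cv2.resize(b,(400,371),interpolation=cv2.INTER_CUBIC)]))
```

```text
at [ 0.4856 -0.0563  0.0791] t 9.075 f [-0.38 -1.3   3.53] open -0.0
[ 0.4849 -0.0562  0.079 ] [-0.0011 -0.0008  0.0002]
[ 0.4872 -0.0645  0.079 ] [-0.0041  0.0163  0.0003]
[ 0.4902 -0.0726  0.079 ] [-0.0057  0.0335  0.0003]
[ 0.4938 -0.0805  0.079 ] [-0.0059  0.0507  0.0003]
[ 0.4979 -0.088   0.079 ] [-0.0048  0.068   0.0004]
```

View pics/m2.png

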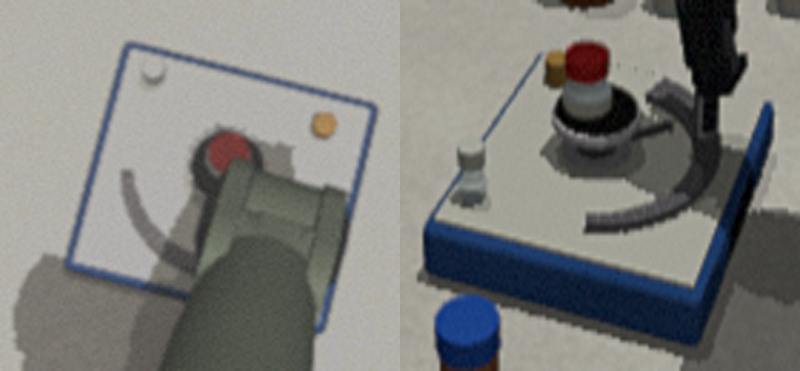

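The side crop shows the fingers on the bar near (708,130), short of the pointer tip at (668,127), with the shaker and jar unmoved. Now the last stretch.

Emit:
{"fn": "step_arm", "kwargs": {
  "targets": "-0.002 0.008 0 0 0 0; -0.004 0.016 0 0 0 0; -0.005 0.025 0 0 0 0; -0.006 0.033 0 0 0 0; -0.006 0.042 0 0 0 0; -0.006 0.05 0 0 0 0; -0.0055 0.059 0 0 0 0; -0.005 0.067 0 0 0 0; -0.005 0.067 0 0 0 0; -0.005 0.067 0 0 0 0"
}}

```text
t: 10.42
ee_pos: [0.4977, -0.0874, 0.0791]
eef_rot: [3.064, 0.688, 0.0]
ft_force: [0.6, -1.3, 3.4]
opening: 0.0002
finger_force: 1.6
```

Run:
```python
from h import *
shifts(bar(PTR,.079))
import pickle
c0=pickle.load(open("c0.pkl","rb"))["side"]; 
b=bot.capture("side")["image"]
f=lambda i:cv2.resize(i[180:280,215:315],(400,400),interpolation=cv2.INTER_CUBIC)
cv2.imwrite("pics/m3.png",np.hstack([f(c0["image"]),f(b)]))
```

```text
at [ 0.4977 -0.0874  0.0791] t 10.425 f [ 0.56 -1.31  3.44] open 0.0002
[ 0.4979 -0.088   0.079 ] [-0.0002  0.0014  0.0003]
```

View pics/m3.png

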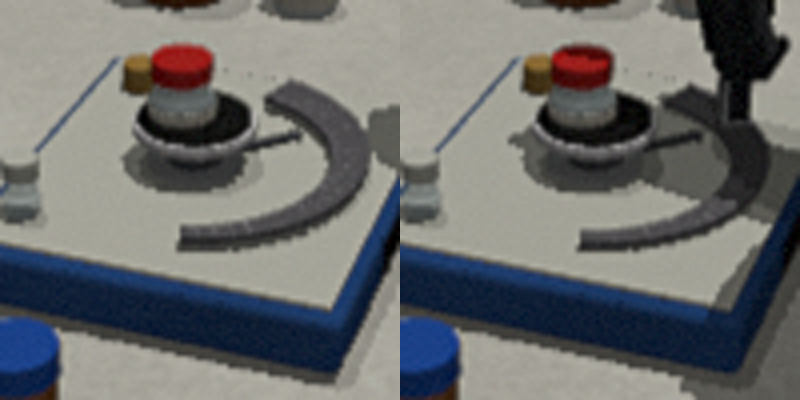

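The fingertips at (735,118) sit on the line of the pointer (tip at (698,133)). The pointer, shaker and jar look unmoved, and the force is about 3.4 N.

```bash
python3 -c "
from workcell import bot
print(bot.finish_job())"
```

```text
the job is handed in; nothing more can be done
None
```

I ran the shut fingertips along the bar from its narrow end and handed the job in with them at the pointer's place, pressing with about 3.4 N; the last picture showed the shaker, pointer and jar unmoved, but no verdict came back.

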